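Stow the Christmas figures in the indexed pull-out organiser

TASK

To put the wooden Christmas figures away in the organiser, first tip the tub's lid up by its tab, with the opposite edge still resting on the rim, then lift it off and lay it flat on the middle of the grey felt mat, tab up. Then pull the organiser's spring knob up, slide the carriage out just one notch, let the knob snap down, and stand one figure in the compartment that has come out; do the same again, notch by notch, until every figure there is - the one in the tub and the one or two standing on the shelf - stands upright in a compartment of its own, then slide the carriage back fully home under its hood so that the knob locks there. Leave the red bauble and the round polish tin where they are.

Things in the scene. Friction and masses are not known exactly. Their poses are not given: they have to be found in the camera images.
- organiser: the fixed organiser on the shelf: a white rail 116 mm wide and 590 mm long, its rear part under a translucent hood. Origin on the shelf surface on the rail's centre line, 10 mm in front of the hood's mouth; its -y axis is the direction in which the carriage slides out, z up. The hood covers y = +10 to +260 mm, x = -58 to +58 mm and is 108 mm high; two shallow trays stand on it from y = 125 to 255 mm, up to 189 mm high. The rail runs out to y = -330 mm
- carriage (a joint): how far the carriage is slid out along the organiser's -y axis (m): 0 home, notches at 0.075, 0.150 and 0.225 (pitch 75 mm), play about 1.5 mm either way in a notch. It moves only while the knob is held up (friction about 1 N); released between notches, the pin rides on the rail and drops in at the next notch. At notch k compartments 1 to k are outside the hood, at home none is usable
- index_knob (a joint): how far the spring knob is pulled up (m): 0 fully down and locked, 0.018 at its upper stop; the pin (12 mm engaged) is clear of the notch above about 0.013. Spring about 6 N at the bottom to 10.5 N at the top
- knob_grip (a point): point on the axis of the upright black knob (34 mm diameter, 34 mm high cylinder on the carriage's grey end block) at the height to grip it, 18 mm above the knob's lower edge and 16 mm below its top; 90 mm above the shelf when the knob is down. The end block's top is 50 mm above the shelf, 40 mm below this point. Its axes are parallel to the organiser's
- well1 (a point): centre of the floor of compartment 1 of the carriage, next to the knob; each compartment is 88 mm (organiser x) by 70 mm (y) inside with walls 34 mm above the floor; the floor is 26 mm above the shelf. Axes parallel to the organiser's; moves with the carriage
- well2 (a point): the same for compartment 2, 74 mm further towards the organiser's +y
- well3 (a point): the same for compartment 3, 74 mm further again
- tub: fixed translucent open tub 140 (its x) x 120 (y) x 92 mm high, walls and floor 5 mm thick; origin at the centre of its underside; holds one figure standing near its middle
- lid: white lid lying loose on the tub's rim: plate 148 (x) x 128 (y) x 4 mm with a 124 x 104 x 6 mm step below that drops inside the rim; origin at the centre of the step's underside (86 mm above the tub's origin when seated, on the mat 3 mm above the shelf), axes as the tub's when seated; 90 g
- lid_tab (a point): grip point in the lid's upright tab, near the lid's +x edge, 58 mm from the lid's middle; the tab is 14 mm (lid x) x 36 mm (lid y) and stands 32 mm above the plate; this point is 30 mm above the lid's origin, 20 mm above the plate and 12 mm below the tab's top
- lid_heel (a point): middle of the lid's edge opposite the tab, where the plate's underside rests on the rim (lid x = -70 mm, 6 mm above the lid's origin): the line about which to tip the lid
- tub_heel (a point): the point of the tub's rim on which the lid_heel point rests (tub x = -70 mm, 92 mm high)
- mat: grey felt mat fixed on the shelf, 200 (x) x 180 (y) x 3 mm; origin at the centre of its underside
- figure_a: plain turned wooden Christmas figure: bell-shaped body 50 mm across at the base (widest up to 10 mm high, tapering to 24 mm at 41 mm high) under a cylindrical head 28 mm in diameter from 41 to 72 mm high; 72 mm tall in all, about 80 g; origin at the centre of its underside, z up. Best gripped by the head, 57 mm above the origin. Stands on the shelf if present
- figure_b: plain turned wooden Christmas figure: bell-shaped body 50 mm across at the base (widest up to 10 mm high, tapering to 24 mm at 41 mm high) under a cylindrical head 28 mm in diameter from 41 to 72 mm high; 72 mm tall in all, about 80 g; origin at the centre of its underside, z up. Best gripped by the head, 57 mm above the origin. Stands on the shelf if present
- figure_c: plain turned wooden Christmas figure: bell-shaped body 50 mm across at the base (widest up to 10 mm high, tapering to 24 mm at 41 mm high) under a cylindrical head 28 mm in diameter from 41 to 72 mm high; 72 mm tall in all, about 80 g; origin at the centre of its underside, z up. Best gripped by the head, 57 mm above the origin. Stands on the shelf if present
- figure_tub: plain turned wooden Christmas figure: bell-shaped body 50 mm across at the base (widest up to 10 mm high, tapering to 24 mm at 41 mm high) under a cylindrical head 28 mm in diameter from 41 to 72 mm high; 72 mm tall in all, about 80 g; origin at the centre of its underside, z up. Best gripped by the head, 57 mm above the origin. Stands on the floor of the tub, under the lid
- bauble: red glass bauble 68 mm across with a flat foot and a cap, 72 mm high, bystander; origin at its foot
- polish_tin: round flat tin 60 mm across, 28 mm high, bystander
Mind the look-alikes: they are no part of the job. What is shaped like the lid but blue or orange is not meant. What is shaped like the figure_a but black is not meant.

How it is judged:
By the outcome, as a careful person would: the job done as asked, in the order asked, and still so for the second after the job is handed in, with the robot touching nothing.
Of figure_a, figure_b, figure_c only 1 to 2 are there at a start; the rules pass over those that are not, and their reading is None.
At some moment in a run one of figure_a, figure_b, figure_c may be knocked a few centimetres aside while the robot is not near it.
It also fails if it takes over 210 s, if anything falls off the work surface, if the arm or the gripper's body presses on something with over 40 N, if the wrist force passes 120 N, or if a joint passes its speed limit or range.

ROBOT

A 6-joint arm with a two-finger parallel gripper is mounted at the origin on the work surface. World frame = base frame: x ahead of the robot, y to its left, z up, the work surface at z = 0. Lengths are in m, angles in rad, forces in N, time in s.
With the tool pointing down it reaches from about 0.35 to 0.85 m from the base axis. Payload 8.1 kg.
Tool frame: the origin (TCP) lies where the fingers leave the gripper's body, on its centre line; the fingertips stand 84 mm ahead of it and the grasp point (between the pads) lies 65 mm ahead of it; z points along the fingers, y is the line along which they close (so a half turn about z gives the same grasp; the last joint's range is limited). The gripper opens to 93 mm and grips with 3 to 60 N. Pads are 15 mm wide; open, the fingers measure 128 mm over their backs; the gripper's body (75 mm by 188 mm) begins 65 mm behind the grasp point.
Start: joints at [-1.238, 0.13, 1.488, -0, 1.523, -0.085], TCP at [0.243, -0.548, 0.303] pointing down, gripper open.
Joint ranges: [-2.96, 2.96], [-0.89, 2.26], [0.02, 2.5], [-1.34, 4.48], [0, 2.73], [-2.66, 2.66]. Speed limits (rad/s): [2.39, 2.39, 2.79, 3.14, 3.14, 3.14].

INTERFACE

Orientations are given as a rotation vector (axis times angle).
In Python, from plant import robot gives the robot as it stands.
- The arm moves only by the shell command python3 -m jog 'ROWS' [FORCE]. ROWS is text: rows parted by semicolons, each of 5 numbers parted by spaces: the opening, from 0 (shut) to 1 (fully open), then the shift along the tool's x, y, z in m, then the turn about the tool's z in degrees. A call has 1 to 10 rows; each row shifts and turns the commanded pose from where the row before left it, along the tool's axes as they then stand; what a row does not reach is not made up. A row lasts 1/12 s, in which the tool goes at most 41.7 mm and 7.16 degrees, less where a joint would pass 70% of its speed; a pose out of reach is approached as far as the arm can. A call with a gripper value outside its range is refused whole. The fingers move at their own pace and stop on an object; FORCE is the grip in N (left out, the last holds). Time passes only in rows, so rows that do not move let the fingers close. It gives the time, the measured TCP pose, the force, the opening and the grip force at its end, in the units of the state.
- robot.read_state(): the state, without advancing time (a new reading comes with each control period).
- robot.read_camera(name): name is "scene" or "top" or "wrist"; returns a dict with "color" (480x640x3 uint8, red, green, blue), "intrinsics" (3x3 intrinsics, pixels), "k1" (the pictures are not rectified: a ray, as slopes to the right and down, at radius r is drawn at 1 + k1 r^2 times it, then the intrinsics apply), "pose" (4x4, takes a point from camera to world coordinates); the wrist camera has in their place "tool_from_camera" (4x4, takes a point from camera to tool coordinates, whose origin is the TCP and whose axes are the flange's). Camera axes: x right, y down, z forward; pixel columns grow to the right and rows downward; lengths in m; the calibration is good to about 2 mm. A picture is of the moment at which its call begins: read the wrist's pose just before it. There is no depth.
- robot.close_job(): hands the job in; it is judged then, once.
The state is a dict: "t": time; "q": joint angles; "dq": joint speeds; "joint_torque": joint torques, N m; "tool_pos": TCP position; "orientation": TCP orientation; "force": force on the tool from outside, world axes, zero at the start; "wrist_torque": the same for the moment, N m; "opening": finger opening in m; "gripper_force": force on a finger pad.
Only numpy, scipy, OpenCV 4.12 (cv2) and the standard library are available. Lean on these libraries where they do the work, as an engineer would, in place of code of your own. Each camera call takes 0.05 s, during which the arm holds its last target. There are 200 camera calls.

## Working session

There is one attempt and no reset: what is moved stays moved. The work goes in short steps, Python scripts to look and compute and a shell command to move; the robot and the scene stay as the last step left them, time stands still between calls to the robot, and variables do not carry over. Pictures are saved under pics/ and viewed, at most 14 in all, crops included, and the job is handed in when it is done.

```bash
ls; mkdir -p pics; cat > h.py <<'E'
import numpy as np, cv2
from scipy.spatial.transform import Rotation as R
from plant import robot
def snap(n,f=None):
    s=robot.read_state(); d=robot.read_camera(n)
    if n=='wrist':
        T=np.eye(4);T[:3,:3]=R.from_rotvec(s['orientation']).as_matrix();T[:3,3]=s['tool_pos']
        d['pose']=T@d['tool_from_camera']
    if f: cv2.imwrite('pics/'+f,d['color'][:,:,::-1])
    return d
def ray(d,u,v):
    K=d['intrinsics'];k=d['k1'];p=np.array([(u-K[0,2])/K[0,0],(v-K[1,2])/K[1,1]]);q=p.copy()
    for _ in range(20): q=p/(1+k*(q@q))
    P=d['pose'];return P[:3,3],P[:3,:3]@np.array([q[0],q[1],1])
def atz(d,u,v,z):
    o,r=ray(d,u,v);return o+r*(z-o[2])/r[2]
def proj(d,p):
    P=d['pose'];c=P[:3,:3].T@(np.array(p)-P[:3,3]);q=c[:2]/c[2];q=q*(1+d['k1']*(q@q));K=d['intrinsics']
    return np.array([K[0,0]*q[0]+K[0,2],K[1,1]*q[1]+K[1,2]])
def tri(obs):
    A=np.zeros((3,3));b=np.zeros(3)
    for d,u,v in obs:
        o,r=ray(d,u,v);r=r/np.linalg.norm(r);M=np.eye(3)-np.outer(r,r);A+=M;b+=M@o
    return np.linalg.solve(A,b)
E
python3 - <<'E'
from h import *
np.set_printoptions(precision=4,suppress=True)
import pickle
D={}
for n in('scene','top','wrist'):
    d=snap(n,n+'0.png');D[n]=d;print(n,d['intrinsics'][0,0],d['k1'],d['pose'])
print(D['wrist']['tool_from_camera'])
pickle.dump(D,open('d0.pkl','wb'))
s=robot.read_state();print(s['t'],s['tool_pos'],R.from_rotvec(s['orientation']).as_matrix(),s['force'],s['opening'])
E
```

```text
pics
scene 533.4500585597337 -0.03646562667038153 [[-0.8778  0.3247 -0.3521  0.8315]
 [ 0.4789  0.6078 -0.6334  0.6503]
 [ 0.0083 -0.7246 -0.6891  0.8065]
 [ 0.      0.      0.      1.    ]]
top 585.7414497444781 -0.06222192658493913 [[ 0.0295 -0.986   0.1638  0.1823]
 [-0.9995 -0.0274  0.0152 -0.0529]
 [-0.0105 -0.1642 -0.9864  1.5944]
 [ 0.      0.      0.      1.    ]]
wrist 373.05880707047373 0.02592205581103688 [[ 0.4063 -0.8792 -0.2488  0.3112]
 [-0.9137 -0.3916 -0.1082 -0.5173]
 [-0.0023  0.2713 -0.9625  0.384 ]
 [ 0.      0.      0.      1.    ]]
[[ 0.0006 -0.9624 -0.2715  0.0745]
 [ 1.      0.0008 -0.0005 -0.0007]
 [ 0.0007 -0.2715  0.9624 -0.0821]
 [ 0.      0.      0.      1.    ]]
0.15 [ 0.2434 -0.5481  0.3019] [[ 0.914   0.4058 -0.0005]
 [ 0.4058 -0.914   0.0013]
 [ 0.0001 -0.0014 -1.    ]] [-0.4801 -0.3047  0.5672] 0.09315201317340972
```

View pics/top0.png

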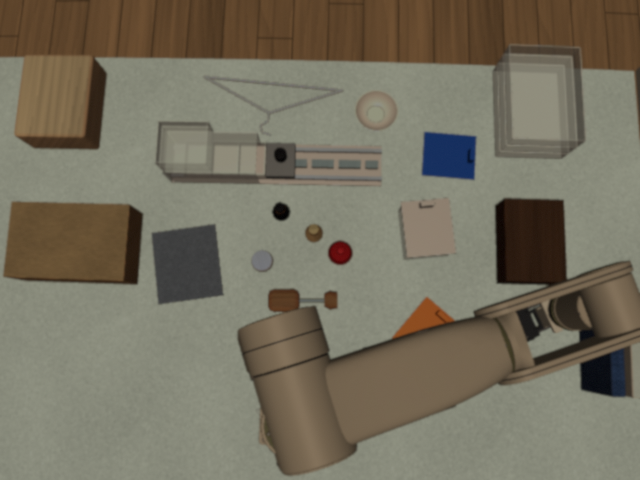

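View pics/scene0.png

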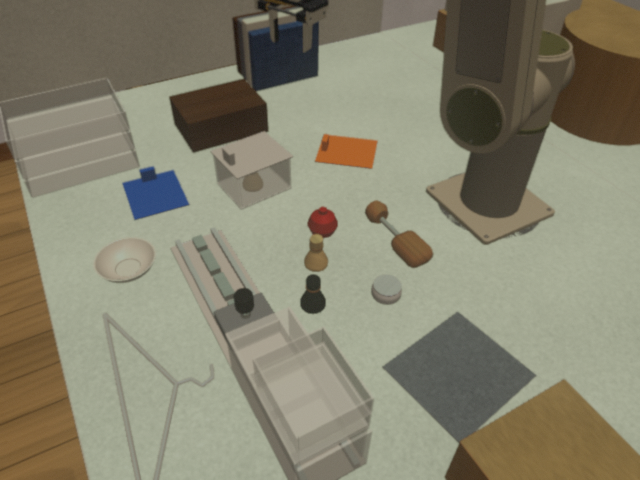

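Top view: the white lid with its tab at (428,228)/(427,204) sits on the tub. Blue (449,155) and orange (425,318) lids are decoys. The wooden figure is at (314,233), the black decoy at (281,211), the bauble at (340,252), the tin at (262,261), the mat at (188,263) and the knob at (281,155). I see one figure on the shelf so far.

```bash
python3 - <<'E'
from h import *
import pickle
np.set_printoptions(precision=4,suppress=True)
D=pickle.load(open('d0.pkl','rb'));t,s=D['top'],D['scene']
print('knob top',tri([(t,280.5,154),(s,244,293)]))
print('fig head top',tri([(t,314,230),(s,317,238)]), atz(t,314,230,.07))
print('tab top',tri([(t,427,202.5),(s,229,156)]))
for n,c in dict(mat=[(153,233),(216,226),(222,295),(160,303)],lid=[(401,201),(449,199),(455,255),(405,258)]).items():
    P=np.array([atz(t,u,v,.003 if n=='mat' else .096) for u,v in c]);print(n,P,P.mean(0))
print('rail end',atz(t,382,147,.02),atz(t,381,186,.02),'rear',atz(t,170,181,.0))
print('bauble',atz(t,340,252,.04),'tin',atz(t,262,261,.02),'black',atz(t,281,211,.07))
im=t['color'][120:280,140:480,::-1]
cv2.imwrite('pics/topc.png',cv2.resize(im,None,fx=2.35,fy=2.35,interpolation=3))
E
```

```text
knob top [0.6479 0.0717 0.1053]
fig head top [ 0.4528 -0.0222  0.0688] [ 0.4532 -0.0227  0.07  ]
tab top [ 0.5229 -0.3123  0.1118]
mat [[0.4444 0.4257 0.003 ]
 [0.4689 0.2507 0.003 ]
 [0.2787 0.2234 0.003 ]
 [0.2517 0.3921 0.003 ]] [0.3609 0.323  0.003 ]
lid [[ 0.532  -0.2488  0.096 ]
 [ 0.541  -0.3749  0.096 ]
 [ 0.3932 -0.3892  0.096 ]
 [ 0.3818 -0.2599  0.096 ]] [ 0.462  -0.3182  0.096 ]
rail end [ 0.7033 -0.2049  0.02  ] [ 0.5907 -0.2032  0.02  ] rear [0.595  0.3896 0.    ]
bauble [ 0.4007 -0.0935  0.04  ] tin [0.3729 0.1166 0.02  ] black [0.5021 0.0666 0.07  ]
```

View pics/topc.png

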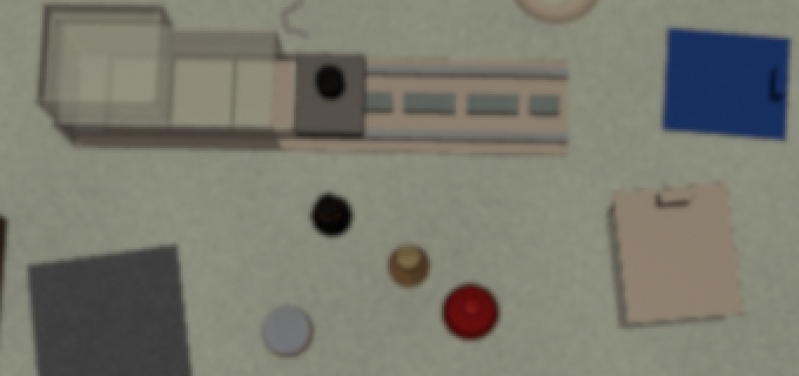

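```bash
python3 -m jog '1 .0364 -.015 0 0;1 .0364 -.015 0 0;1 .0364 -.015 0 0;1 .0364 -.015 0 0;1 .0364 -.015 0 0;1 .0364 -.015 0 0;1 .0364 -.015 0 0;1 .0364 -.015 0 0;1 0 0 0 6.3;1 0 0 0 6.3' 10; python3 -m jog '1 0 0 0 6.3;1 0 0 0 0;1 0 0 0 0'
python3 - <<'E'
from h import *
import pickle
d=snap('wrist','w1.png');t=snap('top');pickle.dump(d,open('w1.pkl','wb'));cv2.imwrite('pics/t1.png',t['color'][:,:,::-1])
E
```

```text
t: 0.98
tool_pos: [0.4625, -0.3182, 0.3024]
orientation: [-3.126, -0.31, 0.0]
force: [0.0, -0.5, -0.9]
opening: 0.0936
gripper_force: 0.0
t: 1.23
tool_pos: [0.4609, -0.3204, 0.3024]
orientation: [-3.138, -0.144, 0.001]
force: [0.4, -1.2, 0.6]
opening: 0.0933
gripper_force: 0.0
```

View pics/w1.png

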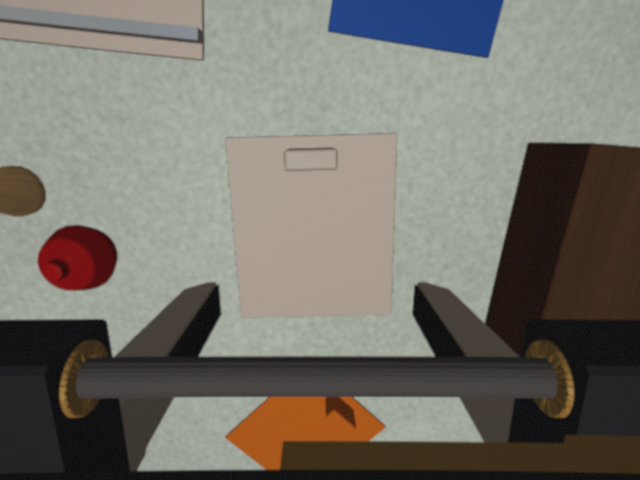

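Wrist view: white lid corners at (226,138), (396,133), (391,316), (240,318). Its tab top is centred near (311,160). The orange decoy is at (305,430) and the blue one at (415,20).

```bash
python3 - <<'E'
from h import *
import pickle
np.set_printoptions(precision=4,suppress=True)
d=pickle.load(open('w1.pkl','rb'));D=pickle.load(open('d0.pkl','rb'));t,s=D['top'],D['scene']
P=np.array([atz(d,u,v,.096) for u,v in[(226,138),(396,133),(391,316),(240,318)]]);print(P,P.mean(0))
a=P[0]-P[3]+P[1]-P[2];b=P[0]-P[1]+P[3]-P[2];print('yaw x',np.degrees(np.arctan2(a[1],a[0])),'yaw y-90',np.degrees(np.arctan2(b[1],b[0]))-90,np.linalg.norm(a)/2,np.linalg.norm(b)/2)
print('tri corner',tri([(d,226,138),(t,401,201)]),tri([(d,391,316),(t,455,255)]),tri([(d,226,138),(s,288,159)]))
print('tab',atz(d,311,159,.128),tri([(d,311,159),(t,427,202.5),(s,229,156)]))
E
```

```text
[[ 0.5279 -0.2463  0.096 ]
 [ 0.5431 -0.3714  0.096 ]
 [ 0.3951 -0.3896  0.096 ]
 [ 0.3814 -0.262   0.096 ]] [ 0.4619 -0.3173  0.096 ]
yaw x 6.557356034275384 yaw y-90 6.5130476060675875 0.14820086461929577 0.12719190640274275
tri corner [ 0.5289 -0.248   0.1059] [ 0.3936 -0.3902  0.0928] [ 0.4748 -0.231   0.1263]
tab [ 0.5205 -0.3107  0.128 ] [ 0.5218 -0.3114  0.1128]
```

```bash
python3 -m jog '1 0.0297 -.0015 .02 -1.3;1 .0296 -.0015 .02 0;1 0 0 .025 0;1 0 0 .025 0;1 0 0 .0174 0;1 0 0 .01 0;1 0 0 0 0' 8
python3 - <<'E'
from h import *
s=robot.read_state();print(s['tool_pos'],s['orientation'])
snap('wrist','w2.png')
E
```

```text
t: 1.92
tool_pos: [0.5182, -0.311, 0.1822]
orientation: [-3.134, -0.175, 0.006]
force: [-0.9, 0.3, -0.2]
opening: 0.0929
gripper_force: 0.0
[ 0.51820015 -0.3109867   0.18223706] [-3.13352432 -0.17535238  0.00602935]
```

View pics/w2.png

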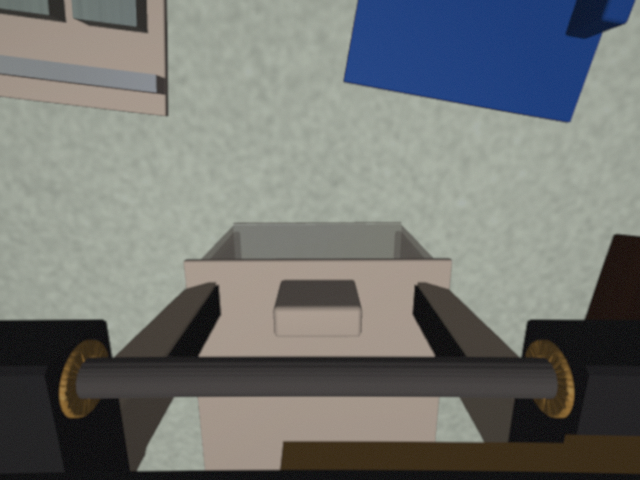

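The tab (275–360, 281–335) is centred between the fingers at 218 and 414, so I'll close and tip.

```bash
python3 -m jog '0.2 0.001 0 -.002 0;0.2 0 0 0 0;.2 0 0 0 0;.2 0 0 0 0;.2 0 0 0 0;.2 0 0 0 0;.2 0 0 0 0;.2 0 0 0 0' 6;python3 -m jog '.2 0 0 0 0;.2 0 0 0 0;.2 0 0 0 0;.2 0 0 0 0;.2 -.0015 0 -.0055 0;.2 -.0015 0 -.0055 0;.2 -.002 0 -.0053 0;.2 -.002 0 -.0053 0;.2 0 0 0 0'
python3 - <<'E'
from h import *
s=robot.read_state();print(s['tool_pos'],s['orientation'])
d=snap('wrist'); t=snap('scene')
cv2.imwrite('pics/c3.png',np.hstack([cv2.resize(d['color'],(400,300)),cv2.resize(t['color'][120:240,190:350],(400,300))])[:,:,::-1])
E
```

```text
t: 2.63
tool_pos: [0.5206, -0.3116, 0.1873]
orientation: [-3.137, -0.174, 0.0]
force: [-0.1, -0.3, 0.1]
opening: 0.044
gripper_force: 0.0
t: 3.38
tool_pos: [0.5139, -0.3129, 0.211]
orientation: [3.135, 0.173, 0.003]
force: [1.0, 0.9, -0.9]
opening: 0.0362
gripper_force: 6.0
[ 0.51393777 -0.31293566  0.21095005] [3.13510597e+00 1.73249487e-01 2.95282426e-03]
```

View pics/c3.png

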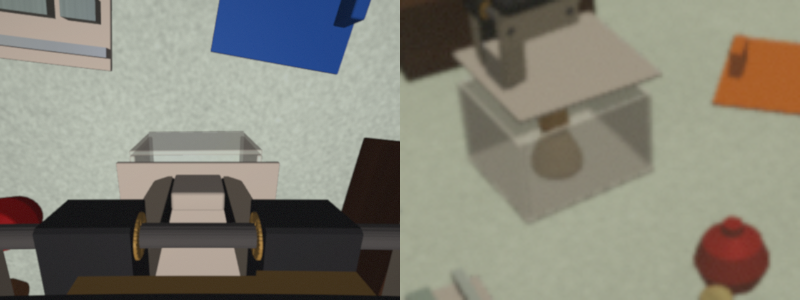

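```bash
python3 -m jog '.2 -.0024 0 -.0052 0;.2 -.0024 0 -.0052 0;.2 -.0029 0 -.005 0;.2 -.0029 0 -.005 0;.2 0 0 0 0;.2 0 0 0 0'
python3 - <<'E'
from h import *
s=robot.read_state();print(s['tool_pos'],s['orientation'])
d=snap('scene');cv2.imwrite('pics/c4.png',cv2.resize(d['color'][110:230,190:350],(800,600),interpolation=3)[:,:,::-1])
f=lambda p:(proj(d,p)-[190,110])*5
c,sn=np.cos(np.radians(6.5)),np.sin(np.radians(6.5))
def w(x,y,z,th):
    th=np.radians(th); X=x+70;Z=z-6; x,z=-70+X*np.cos(th)-Z*np.sin(th),92+X*np.sin(th)+Z*np.cos(th)
    return [.4619+(c*x-sn*y)/1e3,-.3173+(sn*x+c*y)/1e3,z/1e3]
for th in(0,10,20): print(th,[f(w(x,y,10,th)).round() for x,y in((74,64),(74,-64),(-74,64),(-74,-64))])
E
```

```text
t: 3.98
tool_pos: [0.5032, -0.3138, 0.2301]
orientation: [3.136, 0.173, 0.001]
force: [0.6, 0.4, -1.5]
opening: 0.0359
gripper_force: 6.0
[ 0.50319234 -0.31380865  0.23005735] [3.13601943e+00 1.73126502e-01 1.48569403e-03]
0 [array([237., 339.]), array([102., 202.]), array([519., 228.]), array([375., 104.])]
10 [array([237., 291.]), array([101., 154.]), array([520., 229.]), array([376., 105.])]
20 [array([247., 239.]), array([109., 105.]), array([521., 230.]), array([377., 106.])]
```

View pics/c4.png

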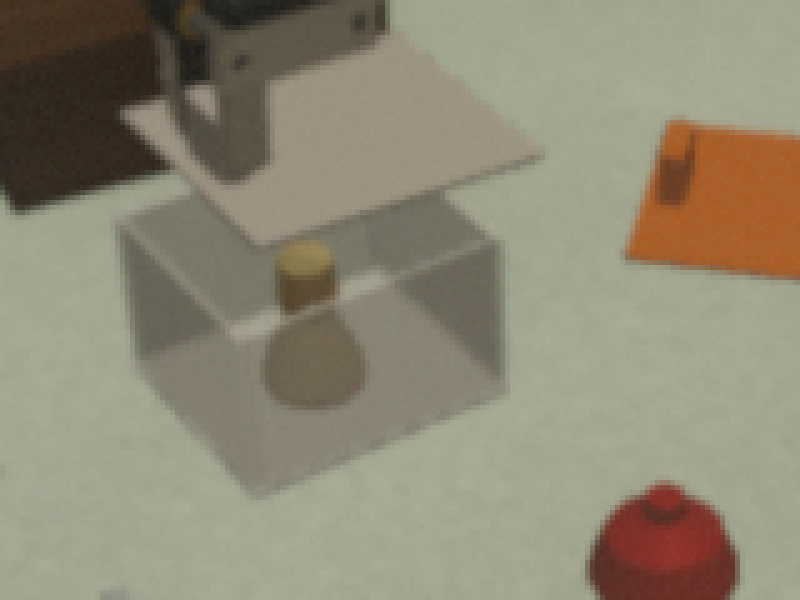

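The heel corner shows at (540,152), where (521,230) was expected. The pads carried the lid up nearly level, so I'll lighten the grip to let the heel swing down onto the rim.

```bash
python3 -m jog '.2 0 0 0 0;.2 0 0 0 0;.2 0 0 0 0;.2 0 0 0 0;.2 0 0 0 0;.2 0 0 0 0' 3
cat > c.py <<'E'
from h import *
import sys
s=robot.read_state();print(s['t'],s['tool_pos'],s['force'],s['opening'],s['gripper_force'])
d=snap('scene');cv2.imwrite('pics/'+sys.argv[1],cv2.resize(d['color'][110:230,190:350],(800,600),interpolation=3)[:,:,::-1])
E
cat > e.py <<'E'
# lid plate tracker: heel corner (+y side) = rightmost white-lid pixel, tab corner = lowest of lid outline
from h import *
d=snap('scene');a=d['color'][110:230,190:350].astype(int)
m=((a[...,0]-a[...,1])>8)&(a.sum(2)>380)
n,l,st,_=cv2.connectedComponentsWithStats(m.astype(np.uint8));k=1+st[1:,4].argmax();y,x=np.nonzero(l==k)
print('right',5*x.max(),5*y[x==x.max()].mean(),'low',5*x[y==y.max()].mean(),5*y.max(),'left',5*x.min(),5*y[x==x.min()].mean(),'n',len(x))
E
python3 e.py
```

```text
t: 4.53
tool_pos: [0.5032, -0.3135, 0.2292]
orientation: [-3.137, -0.174, 0.0]
force: [-0.4, -0.9, -0.6]
opening: 0.036
gripper_force: 3.0
right 495 212.5 low 270.0 235 left 190 182.5 n 819
```

```bash
python3 c.py c5.png
```

```text
4.5833 [ 0.50315183 -0.3134715   0.22923987] [ 0.02870653 -0.10222939  0.04959917] 0.03624654492618195 2.999948188662529
```

View pics/c5.png

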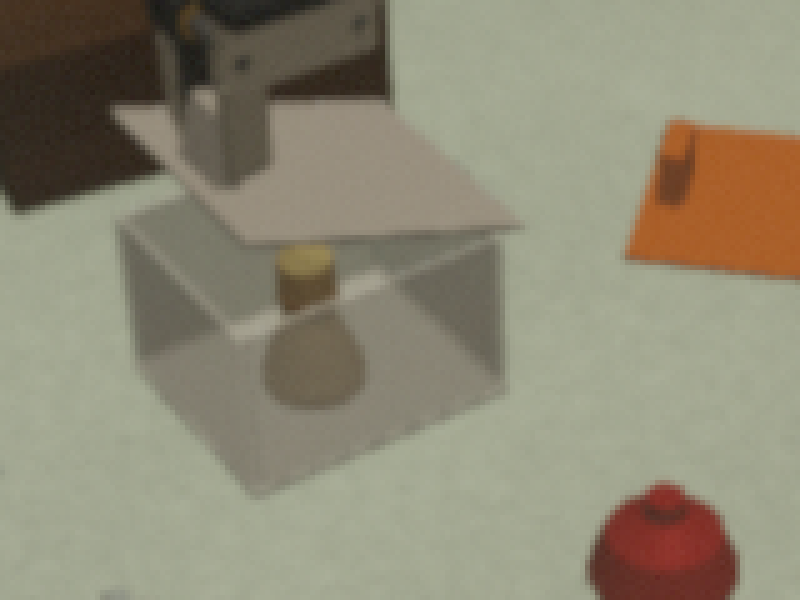

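The lid corners at (521,230), (245,240) and (112,105) now match a 20° tip with the heel on the rim. To have an unbroken tip, I'll lower it along the arc and tip it again at 3 N.

```bash
python3 -m jog '.2 .0029 0 .005 0;.2 .0029 0 .005 0;.2 .0024 0 .0052 0;.2 .0024 0 .0052 0;.2 .002 0 .0053 0;.2 .002 0 .0053 0;.2 .0015 0 .0055 0;.2 .0015 0 .005 0;.2 0 0 0 0;.2 0 0 0 0' 3; python3 e.py
python3 -m jog '.2 -.0015 0 -.0055 0;.2 -.0015 0 -.0055 0;.2 -.002 0 -.0053 0;.2 -.002 0 -.0053 0;.2 0 0 0 0;.2 0 0 0 0' 3;python3 e.py
python3 -m jog '.2 -.0024 0 -.0052 0;.2 -.0024 0 -.0052 0;.2 -.0029 0 -.005 0;.2 -.0029 0 -.005 0;.2 0 0 0 0;.2 0 0 0 0' 3;python3 e.py
python3 - <<'E'
from h import *
d=snap('scene');a=d['color'][110:230,190:350]
E
```

```text
t: 5.47
tool_pos: [0.5205, -0.3114, 0.1874]
orientation: [-3.136, -0.174, 0.001]
force: [-0.1, -0.9, -0.2]
opening: 0.0359
gripper_force: 3.0
right 495 230.0 low 237.5 330 left 205 286.25 n 1158
t: 6.02
tool_pos: [0.5139, -0.3127, 0.2105]
orientation: [3.136, 0.173, 0.002]
force: [0.5, 0.4, 0.3]
opening: 0.0361
gripper_force: 3.0
right 500 225.0 low 242.5 280 left 110 155.0 n 1161
t: 6.57
tool_pos: [0.5032, -0.3138, 0.2306]
orientation: [3.136, 0.173, 0.001]
force: [0.7, -0.1, -0.8]
opening: 0.0361
gripper_force: 3.0
right 500 230.0 low 367.4193548387097 230 left 125 112.5 n 827
```

```bash
python3 -m jog '.2 0 0 0 0;.2 0 0 0 0;.2 0 0 0 0;.2 0 0 0 0;.2 0 0 -.01 0;.2 0 0 -.02 0;.2 0 0 -.03 0;.2 0 0 -.035 0;.2 0 0 -.03 0;.2 0 0 -.01 0' 35
python3 - <<'E'
from h import *
np.set_printoptions(precision=4,suppress=True)
d=snap('scene','s6.png')
a=d['color'];m=cv2.inRange(cv2.cvtColor(a,cv2.COLOR_RGB2GRAY),40,90)
for n in('scene','top'):
    d=snap(n);g=cv2.cvtColor(d['color'],cv2.COLOR_RGB2HSV);
    y0,y1,x0,x1=(300,460,370,545) if n=='scene' else (215,310,140,235)
    m=np.zeros(g.shape[:2],np.uint8);m[y0:y1,x0:x1]=((g[...,2]<100)&(g[...,1]<40))[y0:y1,x0:x1]
    c=max(cv2.findContours(m,0,1)[0],key=cv2.contourArea);q=cv2.approxPolyDP(cv2.convexHull(c),6,True)[:,0];print(n,q.tolist())
    for u,v in q: print(atz(d,u,v,.003))
    if n=='top':
        P=np.array([atz(d,u,v,.003)[:2]*1e3 for u,v in c[:,0]],np.float32);print(cv2.minAreaRect(P))
E
python3 c.py c7.png
```

```text
t: 7.5
tool_pos: [0.5042, -0.3142, 0.3717]
orientation: [3.132, 0.174, 0.01]
force: [0.1, -0.4, 0.6]
opening: 0.0358
gripper_force: 35.0
scene [[457, 313], [534, 375], [458, 441], [384, 367]]
[0.2824 0.2262 0.003 ]
[0.2519 0.3975 0.003 ]
[0.4454 0.4271 0.003 ]
[0.4722 0.2589 0.003 ]
top [[214, 225], [222, 294], [159, 303], [152, 233]]
[0.4716 0.2564 0.003 ]
[0.2815 0.2235 0.003 ]
[0.2516 0.3949 0.003 ]
[0.4443 0.4285 0.003 ]
((362.638427734375, 326.176025390625), (198.28134155273438, 179.4696044921875), 9.892265319824219)
7.65 [ 0.50342216 -0.31366063  0.36550282] [ 0.03613782 -0.09440548 -1.83257986] 0.035929926174358515 34.999752044677734
```

View pics/s6.png

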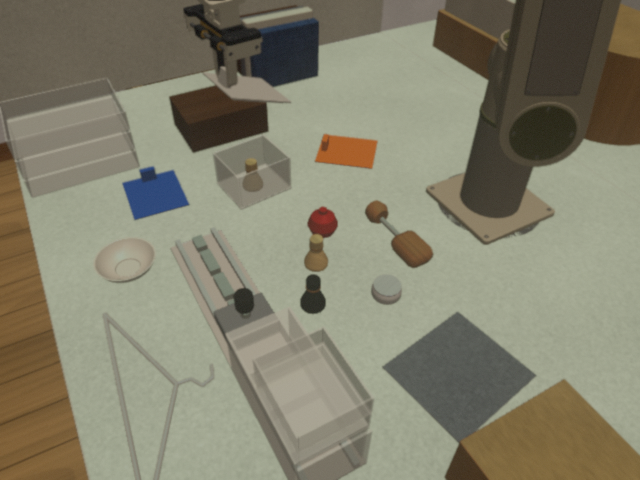

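```bash
python3 -m jog '.2 -.0014 -.0327 0 0;.2 -.0014 -.0327 0 0;.2 -.0014 -.0327 0 0;.2 -.0014 -.0327 0 0;.2 -.0014 -.0327 0 0;.2 -.0014 -.0327 0 0;.2 -.0014 -.0327 0 0;.2 -.0014 -.0327 0 0;.2 -.0014 -.0327 0 0;.2 -.0014 -.0327 0 0' ; python3 -m jog '.2 -.0014 -.0327 0 0;.2 -.0014 -.0327 0 0;.2 -.0014 -.0327 0 0;.2 -.0014 -.0327 0 0;.2 -.0014 -.0327 0 0;.2 -.0014 -.0327 0 0;.2 -.0014 -.0327 0 0;.2 -.0014 -.0327 0 0;.2 -.0014 -.0327 0 0;.2 -.0014 -.0327 0 0'; python3 -m jog '.2 0 0 0 -3;.2 0 0 .03 0;.2 0 0 .03 0;.2 0 0 .04 0;.2 0 0 .04 0;.2 0 0 .04 0;.2 0 0 0 0'
python3 - <<'E'
from h import *
s=robot.read_state();print(s['tool_pos'],s['orientation'],s['q'])
d=snap('scene');cv2.imwrite('pics/s8.png',cv2.resize(d['color'][250:450,340:600],(780,600),interpolation=3)[:,:,::-1]);snap('top','t8.png')
m=np.array([.3625,.3265]);c,sn=np.cos(np.radians(9.5)),np.sin(np.radians(9.5))
for x,y in((74,64),(74,-64),(-74,64),(-74,-64)): print((proj(d,[m[0]+(c*x-sn*y)/1e3,m[1]+(sn*x+c*y)/1e3,.013])-[340,250])*3)
E
```

```text
t: 8.53
tool_pos: [0.4517, 0.0114, 0.3618]
orientation: [-3.136, -0.173, 0.007]
force: [0.5, -0.1, -0.1]
opening: 0.0359
gripper_force: 35.0
t: 9.37
tool_pos: [0.4018, 0.3345, 0.3617]
orientation: [3.134, 0.174, -0.006]
force: [1.4, -0.3, -0.3]
opening: 0.036
gripper_force: 35.0
t: 9.95
tool_pos: [0.3971, 0.3294, 0.1731]
orientation: [3.122, 0.255, -0.026]
force: [-0.8, -0.1, -3.2]
opening: 0.0359
gripper_force: 35.0
[0.39714827 0.32937718 0.17311979] [ 3.12192928  0.2549897  -0.02564421] [5.92976410e-01 2.08725262e-02 1.84660546e+00 2.54363158e-05
 1.29287736e+00 2.00077341e+00]
[357.31046245 507.01184998]
[187.67206337 344.65343358]
[527.6561546  358.56386778]
[357.79945674 217.78213516]
```

View pics/s8.png

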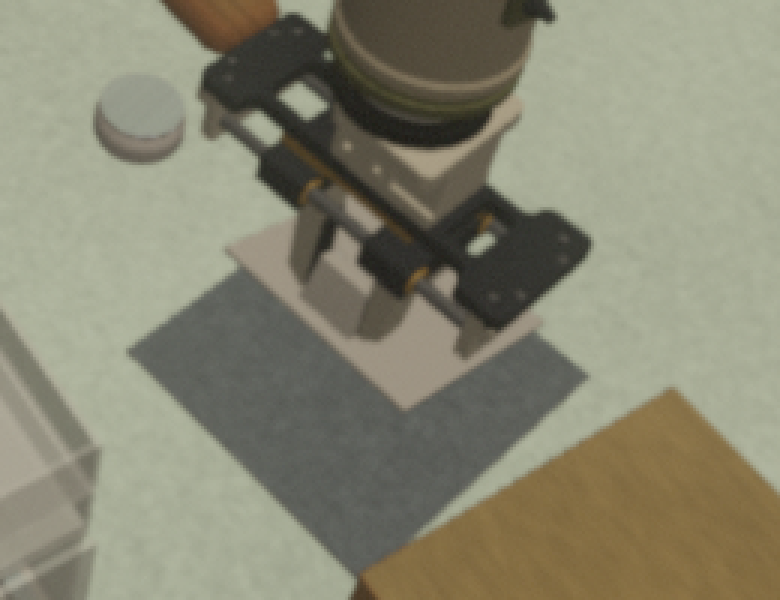

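The lid is still tilted and hangs above the mat, with corners at (405,408) and (230,248). Next I lower the heel edge, then let it lie down along the arc with a light grip.

```bash
python3 -m jog '.2 0 0 .008 0;.2 0 0 .008 0;.2 0 0 .007 0;.2 0 0 0 0;.2 0 0 0 0;.2 0 0 0 0'
```

```text
t: 10.55
tool_pos: [0.4034, 0.3336, 0.1625]
orientation: [-3.131, -0.256, -0.001]
force: [0.7, 0.4, -1.3]
opening: 0.036
gripper_force: 35.0
```

```bash
python3 -m jog '.2 -.002 0 .007 0;.2 0 0 .007 0;.2 0 0 .006 0;.2 0 0 0 0;.2 0 0 0 0;.2 0 0 0 0'; python3 -m jog '.2 0 0 0 0;.2 0 0 0 0;.2 0 0 0 0' 3;python3 -m jog '.2 .003 0 .0045 0;.2 .003 0 .0045 0;.2 .0026 0 .0048 0;.2 .0026 0 .0048 0;.2 .0021 0 .005 0;.2 .0021 0 .005 0;.2 .0017 0 .0052 0;.2 .0017 0 .0052 0;.2 0 0 .0005 0;.2 0 0 0 0'
python3 - <<'E'
from h import *
s=robot.read_state();print(s['tool_pos'],s['force'])
d=snap('scene');cv2.imwrite('pics/s9.png',cv2.resize(d['color'][250:450,340:600],(780,600),interpolation=3)[:,:,::-1])
E
```

```text
t: 11.05
tool_pos: [0.4008, 0.3329, 0.1415]
orientation: [3.131, 0.256, -0.002]
force: [1.3, -0.3, -1.2]
opening: 0.0356
gripper_force: 35.0
t: 11.3
tool_pos: [0.401, 0.333, 0.1418]
orientation: [3.131, 0.256, -0.0]
force: [-0.4, 0.3, -0.5]
opening: 0.0361
gripper_force: 3.0
t: 12.13
tool_pos: [0.4196, 0.336, 0.1018]
orientation: [3.131, 0.256, -0.001]
force: [0.1, 0.2, -1.6]
opening: 0.0359
gripper_force: 3.0
[0.419584   0.33596225 0.10183048] [ 0.13626734  0.18483598 -1.64226528]
```

View pics/s9.png

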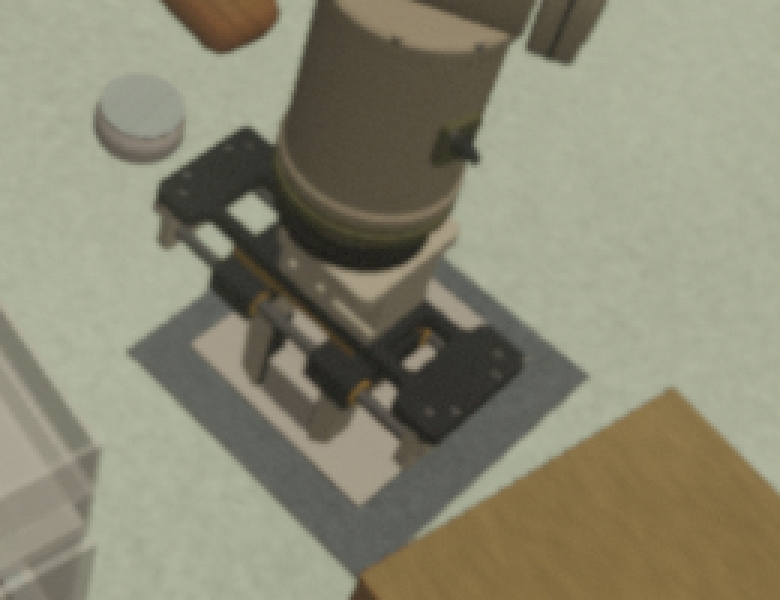

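Lid corners at (190,345) and (360,503) match the mat centre to about 1 mm, so it lies flat. I'll release it and go to the knob.

```bash
python3 -m jog '.5 0 0 0 0;.5 0 0 0 0;.5 0 0 0 0;.5 0 0 -.01 0;.6 0 0 -.03 0;.8 0 0 -.04 0;1 0 0 -.04 0;1 0 0 -.04 0;1 0 0 -.04 0;1 .0202 .0333 0 0' 10; python3 -m jog '1 .0202 .0333 0 0;1 .0202 .0333 0 0;1 .0202 .0333 0 0;1 .0202 .0333 0 0;1 .0202 .0333 0 0;1 .0202 .0333 0 0;1 .0202 .0333 0 0;1 .0202 .0333 0 0;1 0 0 0 -7;1 0 0 0 -7'; python3 -m jog '1 0 0 0 -7;1 0 0 0 -7;1 0 0 0 -7;1 0 0 0 -7;1 0 0 0 -7;1 0 0 0 -7;1 0 0 0 -7;1 0 0 0 -7;1 0 0 0 -7;1 0 0 0 -3.6'; python3 -m jog '1 0 0 0 0;1 0 0 0 0;1 0 0 0 0'
python3 - <<'E'
from h import *
import pickle
d=snap('wrist','w10.png');pickle.dump(d,open('w10.pkl','wb'));s=robot.read_state();print(s['q'])
E
```

```text
t: 13.02
tool_pos: [0.445, 0.3117, 0.3139]
orientation: [-3.121, -0.264, -0.02]
force: [2.0, 0.9, 0.3]
opening: 0.0817
gripper_force: 0.0
t: 13.85
tool_pos: [0.6487, 0.0673, 0.3025]
orientation: [3.076, 0.638, -0.001]
force: [-0.8, 0.3, 0.3]
opening: 0.0929
gripper_force: 0.0
t: 14.68
tool_pos: [0.6476, 0.0699, 0.3034]
orientation: [2.215, 2.228, 0.001]
force: [-0.9, -0.2, 0.4]
opening: 0.093
gripper_force: 0.0
t: 14.93
tool_pos: [0.6477, 0.0699, 0.3029]
orientation: [2.225, 2.217, 0.0]
force: [-0.4, -0.8, 0.5]
opening: 0.0933
gripper_force: 0.0
[2.87808598e-02 2.68698470e-01 1.33152418e+00 4.31606506e-05
 1.54103818e+00 3.19410173e-02]
```

View pics/w10.png

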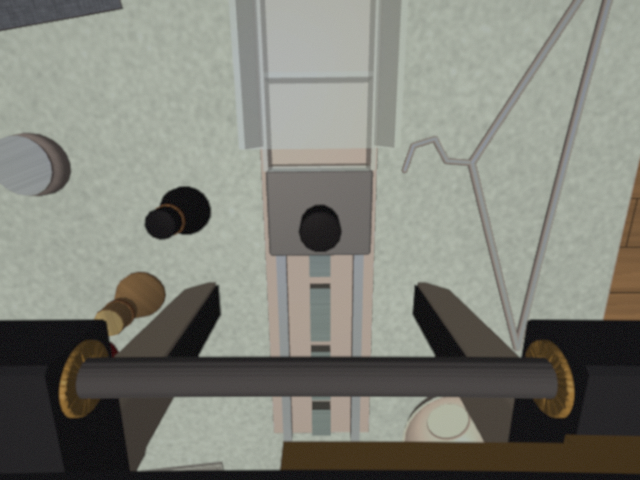

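Wrist view: knob centred near (320,229) on the grey block (268–372, 171–255). The hood mouth is at row 147, compartment wall lines run above it, and the wooden figure is at (140,292) with its head at (112,320).

```bash
python3 - <<'E'
from h import *
import pickle
np.set_printoptions(precision=4,suppress=True)
d=pickle.load(open('w10.pkl','rb'));D=pickle.load(open('d0.pkl','rb'))
g=d['color'].max(2);m=np.zeros_like(g);m[195:262,285:355]=(g[195:262,285:355]<45)
y,x=np.nonzero(m);print(x.min(),x.max(),y.min(),y.max())
P=np.array([atz(d,u,v,.05) for u,v in[(267.5,171),(371,171),(373,255),(267.5,255)]]);print(P,P.mean(0))
cc=((x.min()+x.max())/2,y.max()-(x.max()-x.min())/2);print(cc,atz(d,*cc,.106),tri([(d,*cc),(D['top'],280.5,154)]))
print('hood front',atz(d,246,147.5,.108),atz(d,395,148,.108),'compartm. wall',atz(d,320,166,.06),atz(d,320,79,.06),'rail',atz(d,276,433,.02),atz(d,369,433,.02))
for u,v,z in((110,322,.072),(140,292,.005)):print('fig',atz(d,u,v,z))
print('fig tri',tri([(d,111,320),(D['top'],314,229.5),(D['scene'],317,239)]))
E
```

```text
300 340 205 250
[[0.6036 0.1173 0.05  ]
 [0.6951 0.1171 0.05  ]
 [0.6999 0.0393 0.05  ]
 [0.6006 0.0395 0.05  ]] [0.6498 0.0783 0.05  ]
(np.float64(320.0), np.float64(230.0)) [0.6496 0.0773 0.106 ] [0.6508 0.0733 0.0944]
hood front [0.5964 0.1388 0.108 ] [0.7034 0.1381 0.108 ] compartm. wall [0.65   0.1223 0.06  ] [0.65   0.1906 0.06  ] rail [ 0.5985 -0.1894  0.02  ] [ 0.7078 -0.1896  0.02  ]
fig [ 0.4569 -0.0176  0.072 ]
fig [ 0.4538 -0.0166  0.005 ]
fig tri [ 0.4539 -0.0209  0.066 ]
```

```bash
python3 -m jog '1 .0037 .0019 .03 0;1 .0037 0 .03 0;1 0 0 .03 0;1 0 0 .03 0;1 0 0 .02 0;1 0 0 .008 0;.3 0 0 0 0;.3 0 0 0 0;.3 0 0 0 0;.3 0 0 0 0' 20; python3 -m jog '.3 0 0 0 0;.3 0 0 0 0;.3 0 0 0 0;.3 0 0 0 0;.3 0 0 0 0'
```

```text
t: 15.82
tool_pos: [0.651, 0.0773, 0.1569]
orientation: [2.221, 2.218, 0.004]
force: [0.2, -0.2, 0.8]
opening: 0.0707
gripper_force: 0.0
t: 16.23
tool_pos: [0.6496, 0.0773, 0.1544]
orientation: [-2.223, -2.22, -0.0]
force: [0.2, 0.6, 0.3]
opening: 0.0375
gripper_force: 0.0
```

```bash
python3 -m jog '.3 0 0 0 0;.3 0 0 0 0;.3 0 0 0 0;.3 0 0 0 0;.3 0 0 -.004 0;.3 0 0 -.004 0;.3 0 0 -.005 0;.3 0 0 -.0035 0;.3 0 0 0 0;.3 0 0 0 0' 40
```

```text
t: 17.07
tool_pos: [0.6503, 0.0773, 0.17]
orientation: [2.222, 2.219, 0.002]
force: [10.4, -0.0, -10.8]
opening: 0.0333
gripper_force: 40.0
```

```bash
python3 -m jog '.3 0 .001 0 0;.3 0 0 0 0;.3 -.005 0 0 0;.3 -.01 0 0 0;.3 -.015 0 0 0;.3 -.015 0 0 0;.3 -.015 0 0 0;.3 -.01 0 0 0;.3 -.005 0 0 0;.3 0 0 0 0' 40;  python3 -m jog '.3 0 0 0 0;.3 0 0 0 0'
```

```text
t: 17.9
tool_pos: [0.6509, 0.0009, 0.1695]
orientation: [2.224, 2.218, 0.0]
force: [8.9, -0.3, -10.4]
opening: 0.0333
gripper_force: 40.0
t: 18.07
tool_pos: [0.6509, 0.0019, 0.1695]
orientation: [2.223, 2.219, 0.001]
force: [8.8, -0.4, -9.8]
opening: 0.0335
gripper_force: 40.0
```

```bash
python3 -m jog '.3 0 0 .005 0;.3 0 0 .005 0;.3 0 0 .004 0;.3 0 0 0 0;.3 0 0 0 0;.3 -.003 0 0 0;.3 0 0 0 0;.3 .003 0 0 0;.3 0 0 0 0' 40
```

```text
t: 18.82
tool_pos: [0.6509, 0.0027, 0.1561]
orientation: [2.222, 2.22, 0.001]
force: [6.6, 1.1, -6.8]
opening: 0.0332
gripper_force: 40.0
```

```bash
python3 -m jog '.6 0 0 0 0;.6 0 0 0 0;.6 0 0 0 0;.6 0 0 0 0;.8 0 0 -.02 0;1 0 0 -.035 0;1 0 0 -.035 0;1 0 0 -.03 0;1 0 0 -.025 0;1 0 0 0 0' 10;python3 -m jog '1 0 0 0 0;1 0 0 0 0'
python3 - <<'E'
from h import *
import pickle
np.set_printoptions(precision=4,suppress=True)
d=snap('wrist','w11.png');pickle.dump(d,open('w11.pkl','wb'))
g=d['color'].max(2);m=np.zeros_like(g);m[150:300,285:355]=(g[150:300,285:355]<45)
n,l,st,_=cv2.connectedComponentsWithStats(m)
for r in st[1:]:
    if r[4]>300: print(r, atz(d,r[0]+r[2]/2-.5,r[1]+r[3]-1-r[2]/2,.106))
h=cv2.cvtColor(d['color'],cv2.COLOR_RGB2HSV)
print('gray col', g[60:270:3,320])
E
```

```text
t: 19.65
tool_pos: [0.6527, 0.0021, 0.3099]
orientation: [2.217, 2.214, 0.011]
force: [0.5, -0.8, 1.3]
opening: 0.0902
gripper_force: 0.0
t: 19.82
tool_pos: [0.6503, 0.0023, 0.3012]
orientation: [-2.222, -2.22, 0.001]
force: [-1.3, 0.0, -0.4]
opening: 0.093
gripper_force: 0.0
[ 298  214   41   46 1484] [0.6504 0.0033 0.106 ]
gray col [175 177 177 176 176 176 176 178 179 118 113 178 177 178 178 177 178 178
 178 178 177 176 179 179 178 178 178 176 177 178 177 179 179 179 178 178
 178 147 140 144 113 118 115 116 116 115 116 115 115 114 114  77  18  17
  31  37  36  35  31  29  30  33  32  31  28  29  21  80 126 127]
```

View pics/w11.png

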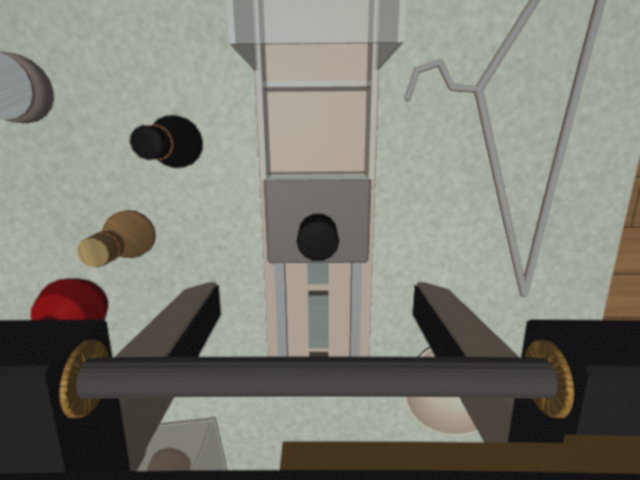

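Notch 1 reached: knob at (318,237), and compartment 1 is open between rows 88 and 176, columns 268–368. The figure's head top is at (95,251), base (131,233); the black decoy is at (165,142) and the bauble at (70,305).

```bash
python3 - <<'E'
from h import *
import pickle
np.set_printoptions(precision=4,suppress=True)
d=pickle.load(open('w11.pkl','rb'));e=pickle.load(open('w10.pkl','rb'))
for v in(81,85,90,172,176,180): print(v,atz(d,318,v,.06),atz(d,318,v,.026))
print('sides',atz(d,264,130,.06),atz(d,371,130,.06),atz(d,269,130,.026),atz(d,367,130,.026))
print(d['color'][70:100:2,300].max(1) if 0 else d['color'][76:98,318].max(1),d['color'][166:184,318].max(1))
def fig(d,x0,x1,y0,y1):
    h=cv2.cvtColor(d['color'],cv2.COLOR_RGB2HSV)[y0:y1,x0:x1]
    out=[]
    m=((h[...,1]>70)&(h[...,0]>8)&(h[...,0]<30)&(h[...,2]>60)).astype(np.uint8)
    n,l,st,_=cv2.connectedComponentsWithStats(m);k=1+st[1:,4].argmax();m=(l==k)
    t=(m&(h[...,2]>150)).astype(np.uint8);n,l2,st2,c2=cv2.connectedComponentsWithStats(t);j=1+st2[1:,4].argmax()
    print('fig',st[k]+[x0,y0,0,0,0],'topface',st2[j]+[x0,y0,0,0,0],c2[j]+[x0,y0]);return c2[j]+[x0,y0]
a=fig(e,90,175,260,350);b=fig(d,70,165,200,275)
print(atz(e,*a,.072),atz(d,*b,.072),tri([(e,*a),(d,*b)]))
E
```

```text
81 [0.6504 0.1213 0.06  ] [0.6504 0.1258 0.026 ]
85 [0.6504 0.1183 0.06  ] [0.6504 0.1226 0.026 ]
90 [0.6504 0.1146 0.06  ] [0.6504 0.1185 0.026 ]
172 [0.6504 0.0498 0.06  ] [0.6505 0.0468 0.026 ]
176 [0.6504 0.0464 0.06  ] [0.6505 0.0431 0.026 ]
180 [0.6504 0.043  0.06  ] [0.6505 0.0394 0.026 ]
sides [0.6057 0.084  0.06  ] [0.6942 0.0839 0.06  ] [0.6056 0.0846 0.026 ] [0.6953 0.0846 0.026 ]
[178 176 177 176 177 178 178 180 179 172 147 116 102 101 116 142 168 177
 179 176 177 178] [178 178 178 178 169 146 124 122 139 149 149 147 140 124 113 112 117 117]
fig [  95  273   70   63 2317] topface [ 95 313   7   5  23] [ 98.3043 315.5652]
fig [  78  211   77   56 2649] topface [ 78 242  17  25 189] [ 84.5079 253.8836]
[ 0.4474 -0.011   0.072 ] [ 0.4481 -0.0196  0.072 ] [ 0.4178 -0.0342  0.0254]
```

```bash
cat > fig.py <<'E'
from h import *
from scipy.optimize import minimize
A=np.linspace(0,2*np.pi,40)
def hullmask(d,x,y,z0,shape):
    m=np.zeros(shape,np.uint8)
    for prof in([(0,25),(10,25)],[(10,25),(41,12)],[(41,14),(72,14)]):
        pts=np.array([proj(d,[x+r/1e3*np.cos(a),y+r/1e3*np.sin(a),z0+z/1e3]) for z,r in prof for a in A],np.float32)
        cv2.fillConvexPoly(m,np.round(cv2.convexHull(pts)*16).astype(np.int32),1,shift=4)
    return m
def wood(d,xy,z0,pad=25):
    h=cv2.cvtColor(d['color'],cv2.COLOR_RGB2HSV);m=((h[...,1]>70)&(h[...,0]>8)&(h[...,0]<30)&(h[...,2]>50)).astype(np.uint8)
    g=hullmask(d,*xy,z0,m.shape);g=cv2.dilate(g,np.ones((2*pad+1,)*2,np.uint8));m&=g
    n,l,st,_=cv2.connectedComponentsWithStats(m);k=1+st[1:,4].argmax();return (l==k).astype(np.uint8)
def fit(views,xy,z0,free=False):
    ms=[wood(d,xy,z0) for d in views]
    def cost(p):
        z=p[2]/1e3 if free else z0
        return -sum(np.sum(m&(g:=hullmask(d,p[0]/1e3,p[1]/1e3,z,m.shape)))/np.sum(m|g) for d,m in zip(views,ms))/len(ms)
    s=[xy[0]*1e3,xy[1]*1e3]+([z0*1e3] if free else [])
    sim=np.array([s]+[[v+(8 if i==j else 0) for j,v in enumerate(s)] for i in range(len(s))])
    r=minimize(cost,s,method='Nelder-Mead',options=dict(initial_simplex=sim,xatol=.1,fatol=1e-4));return r.x.round(1),-r.fun
E
python3 -m jog '1 -.0037 -.0327 .008 0;1 -.0037 -.0327 .008 0;1 -.0037 -.0327 .008 0;1 -.0037 -.0327 .008 0;1 -.0037 -.0327 .008 0;1 -.0037 -.0327 .008 0;1 0 0 0 7;1 0 0 0 7;1 0 0 0 7;1 0 0 0 7';python3 -m jog '1 0 0 0 7;1 0 0 0 2;1 0 0 0 0;1 0 0 0 0'
python3 - <<'E'
from fig import *
import pickle
w=snap('wrist','w12.png');pickle.dump(w,open('w12.pkl','wb'))
v=[pickle.load(open(f,'rb')) for f in('w10.pkl','w11.pkl')]
print(fit([w],(.454,-.02),0),fit(v,(.454,-.02),0),fit(v+[w],(.454,-.02),0,True))
s=robot.read_state();print(s['tool_pos'],s['orientation'])
E
```

```text
t: 20.7
tool_pos: [0.4531, -0.0196, 0.252]
orientation: [-2.697, -1.607, 0.004]
force: [0.1, 0.1, -0.3]
opening: 0.0932
gripper_force: 0.0
t: 21.03
tool_pos: [0.4536, -0.0196, 0.2524]
orientation: [-2.81, -1.402, 0.003]
force: [0.0, -0.6, 0.1]
opening: 0.0929
gripper_force: 0.0
(array([454.3, -17.7]), np.float64(0.8876560332871013)) (array([455.7, -18.1]), np.float64(0.8545136185729458)) (array([452.4, -19.7,  -6.5]), np.float64(0.8935944453734321))
[ 0.45372945 -0.01961878  0.25270824] [-2.80986140e+00 -1.40234591e+00  2.68849475e-03]
```

```bash
python3 -m jog '1 .0016 -.0005 .03 0;1 0 0 .035 0;1 0 0 .035 0;1 0 0 .022 0;1 0 0 .0085 0;.2 0 0 0 0;.2 0 0 0 0;.2 0 0 0 0;.2 0 0 0 0;.2 0 0 0 0' 15;python3 -m jog '.2 0 0 0 0;.2 0 0 0 0;.2 0 0 0 0;.2 0 0 0 0;.2 0 0 0 0;.2 0 0 0 0;.2 0 0 0 0'
```

```text
t: 21.92
tool_pos: [0.4561, -0.0183, 0.1251]
orientation: [2.811, 1.4, 0.004]
force: [-0.8, -0.3, -0.1]
opening: 0.0642
gripper_force: 0.0
t: 22.5
tool_pos: [0.4548, -0.0181, 0.1233]
orientation: [-2.812, -1.4, 0.0]
force: [-0.4, -0.3, -0.7]
opening: 0.0278
gripper_force: 15.0
```

```bash
python3 -m jog '.2 0 0 -.015 0;.2 0 0 -.03 0;.2 0 0 -.04 0;.2 0 0 -.03 0;.2 0 0 -.015 0;.2 .025 .012 0 0;.2 .035 .0166 0 0;.2 .035 .0166 0 0;.2 .035 .0166 0 0;.2 .035 .0166 0 0';python3 -m jog '.2 .0339 .0166 0 0;.2 0 0 0 -7;.2 0 0 0 -7;.2 0 0 0 -7;.2 0 0 0 -7;.2 0 0 0 -7;.2 0 0 0 -2;.2 0 0 0 0;.2 0 0 0 0;.2 0 0 0 0'
python3 - <<'E'
from h import *
import pickle
np.set_printoptions(precision=4,suppress=True)
s=robot.read_state();print(s['tool_pos'],s['orientation'],s['opening'])
d=snap('wrist','w13.png');pickle.dump(d,open('w13.pkl','wb'))
d=snap('top','t13.png')
E
```

```text
t: 23.33
tool_pos: [0.6182, 0.0673, 0.2529]
orientation: [-2.812, -1.4, 0.0]
force: [0.1, -0.3, 0.7]
opening: 0.0279
gripper_force: 15.0
t: 24.17
tool_pos: [0.6505, 0.0833, 0.2531]
orientation: [-2.224, -2.218, 0.001]
force: [-0.3, -0.2, -0.0]
opening: 0.0277
gripper_force: 15.0
[0.6505 0.0833 0.2531] [-2.2243 -2.2181  0.0006] 0.027733972533513715
```

```bash
python3 -m jog '.2 0 0 .025 0;.2 0 0 .035 0;.2 0 0 .025 0;.2 0 0 .01 0;.2 0 0 .004 0;.2 0 0 .003 0;.2 0 0 .001 0;.2 0 0 0 0;.2 0 0 0 0;.2 0 0 0 0'
```

```text
t: 25.1
tool_pos: [0.6514, 0.0834, 0.152]
orientation: [2.222, 2.219, 0.003]
force: [-0.2, -0.1, -0.1]
opening: 0.0278
gripper_force: 15.0
```

```bash
python3 -m jog '.2 0 0 .001 0;.2 0 0 .001 0;.2 0 0 0 0;.2 0 0 0 0'; python3 -m jog '.5 0 0 0 0;.5 0 0 0 0;.5 0 0 0 0;.5 0 0 0 0;.7 0 0 -.01 0;.8 0 0 -.03 0;1 0 0 -.04 0;1 0 0 -.04 0;1 0 0 -.03 0;1 0 0 0 0' 10; python3 -m jog '1 0 0 0 0;1 0 0 0 0'
python3 - <<'E'
from fig import *
import pickle
np.set_printoptions(precision=4,suppress=True)
d=snap('wrist','w14.png');pickle.dump(d,open('w14.pkl','wb'))
print(fit([d],(.650,.083),.026))
g=d['color'].max(2);m=np.zeros_like(g);m[150:420,285:355]=(g[150:420,285:355]<45)
n,l,st,_=cv2.connectedComponentsWithStats(m)
for r in st[1:]:
    if r[4]>300: print(r, atz(d,r[0]+r[2]/2-.5,r[1]+r[3]-1-r[2]/2,.106))
E
```

```text
t: 25.43
tool_pos: [0.6511, 0.0833, 0.1492]
orientation: [2.222, 2.219, 0.002]
force: [-0.3, -0.2, 5.0]
opening: 0.0275
gripper_force: 15.0
t: 26.27
tool_pos: [0.6534, 0.0835, 0.3089]
orientation: [2.216, 2.214, 0.016]
force: [0.5, 0.3, 1.4]
opening: 0.0822
gripper_force: 0.0
t: 26.43
tool_pos: [0.6504, 0.0833, 0.2982]
orientation: [-2.223, -2.22, 0.0]
force: [-0.1, 0.2, -0.2]
opening: 0.0918
gripper_force: 0.0
(array([649. ,  83.7]), np.float64(0.9065825778478518))
[ 298  303   39   50 1550] [0.6498 0.0056 0.106 ]
```

```bash
python3 -m jog '1 -.027 .0015 .01 0;1 -.027 0 .02 0;1 -.0263 0 .02 0;1 0 0 .03 0;1 0 0 .03 0;1 0 0 .02 0;1 0 0 .01 0;1 0 0 .003 0;.3 0 0 0 0;.3 0 0 0 0' 20; python3 -m jog '.3 0 0 0 0;.3 0 0 0 0;.3 0 0 0 0;.3 0 0 0 0;.3 0 0 0 0;.3 0 0 0 0;.3 0 0 0 0;.3 0 0 0 0;.3 0 0 0 0;.3 0 0 0 0' 40
```

```text
t: 27.32
tool_pos: [0.6526, 0.0032, 0.1564]
orientation: [2.222, 2.22, 0.001]
force: [-0.5, -0.5, -0.1]
opening: 0.0836
gripper_force: 0.0
t: 28.15
tool_pos: [0.6513, 0.003, 0.1553]
orientation: [-2.222, -2.219, 0.002]
force: [-5.9, -1.3, 4.6]
opening: 0.0332
gripper_force: 40.0
```

```bash
python3 -m jog '.3 0 -.0005 -.004 0;.3 0 0 -.004 0;.3 0 0 -.005 0;.3 0 0 -.0035 0;.3 0 0 0 0;.3 0 0 0 0' 40; python3 -m jog '.3 -.005 0 0 0;.3 -.01 0 0 0;.3 -.015 0 0 0;.3 -.015 0 0 0;.3 -.015 0 0 0;.3 -.01 0 0 0;.3 -.005 0 0 0;.3 0 0 0 0;.3 0 0 0 0'; python3 -m jog '.3 0 0 .005 0;.3 0 0 .005 0;.3 0 0 .004 0;.3 0 0 0 0;.3 0 0 0 0;.3 0 0 0 0'
```

```text
t: 28.65
tool_pos: [0.6511, 0.003, 0.1713]
orientation: [-2.222, -2.22, 0.001]
force: [2.8, -0.0, -9.4]
opening: 0.0334
gripper_force: 40.0
t: 29.4
tool_pos: [0.6515, -0.0728, 0.1719]
orientation: [2.223, 2.219, -0.0]
force: [4.4, -0.3, -11.0]
opening: 0.0335
gripper_force: 40.0
t: 29.9
tool_pos: [0.6515, -0.0715, 0.158]
orientation: [-2.222, -2.221, -0.0]
force: [2.6, 0.6, -6.8]
opening: 0.0337
gripper_force: 40.0
```

```bash
python3 -m jog '.6 0 0 0 0;.6 0 0 0 0;.6 0 0 0 0;.6 0 0 0 0;.8 0 0 -.02 0;1 0 0 -.035 0;1 0 0 -.035 0;1 0 0 -.03 0;1 0 0 -.025 0;1 0 0 0 0' 10;python3 -m jog '1 0 0 0 0;1 0 0 0 0'
python3 - <<'E'
from fig import *
import pickle
np.set_printoptions(precision=4,suppress=True)
d=snap('wrist','w15.png');pickle.dump(d,open('w15.pkl','wb'));t=snap('top','t15.png');snap('scene','s15.png')
print(robot.read_state()['tool_pos'],fit([d],(.650,.0085),.026))
g=d['color'].max(2);m=np.zeros_like(g);m[150:300,285:355]=(g[150:300,285:355]<45)
n,l,st,_=cv2.connectedComponentsWithStats(m)
for r in st[1:]:
    if r[4]>300: print(r, atz(d,r[0]+r[2]/2-.5,r[1]+r[3]-1-r[2]/2,.106))
print('col',d['color'][0:180:3,285].max(1))
for f in('top0','t8','t13','t15'):
    im=cv2.imread(f'pics/{f}.png');h=cv2.cvtColor(im,cv2.COLOR_BGR2HSV);m=((h[...,1]>75)&(h[...,0]>8)&(h[...,0]<30)&(h[...,2]>50)).astype(np.uint8);m[:75]=0
    n,l,st,c=cv2.connectedComponentsWithStats(m);print(f,[(c[i].round().astype(int).tolist(),int(st[i,4])) for i in range(1,n) if st[i,4]>40 and st[i,4]<1500])
E
```

```text
t: 30.73
tool_pos: [0.6537, -0.0724, 0.3114]
orientation: [2.216, 2.213, 0.01]
force: [0.5, 0.5, 1.6]
opening: 0.0905
gripper_force: 0.0
t: 30.9
tool_pos: [0.6512, -0.072, 0.3025]
orientation: [-2.223, -2.22, 0.0]
force: [-0.0, 0.1, -0.8]
opening: 0.0929
gripper_force: 0.0
[ 0.6507 -0.0719  0.3008] (array([650.2,   8.8]), np.float64(0.906439393939394))
[ 297  214   41   46 1483] [ 0.6506 -0.0713  0.106 ]
col [167 166 165 167 166 167 167 166 169 168 169 168 168 169 169 168 168 168
 170 170 171 169 170 169 170 171 171 169 173 133 102 164 170 171 171 172
 172 170 169 170 170 170 171 171 172 171 172 172 171 172 172 172 172 171
 171 170 170 146 124 139]
top0 [([637, 99], 99), ([313, 233], 223), ([330, 300], 196), ([583, 312], 283)]
t8 [([637, 99], 99), ([421, 231], 232), ([313, 233], 222), ([283, 300], 619), ([330, 300], 197), ([179, 475], 159)]
t13 [([637, 98], 99), ([421, 231], 235), ([295, 300], 115), ([330, 300], 197)]
t15 [([637, 99], 100), ([421, 231], 234), ([338, 439], 49)]
```

```bash
python3 -m jog '1 -.0272 -.021 0 0;1 -.0272 -.021 0 0;1 -.0272 -.021 0 0;1 -.0272 -.021 0 0;1 -.0272 -.021 0 0;1 -.0272 -.021 0 0;1 -.0272 -.021 0 0;1 -.0272 -.021 0 0;1 -.0272 -.021 .01 0;.65 0 0 .01 -6.5';python3 -m jog '.65 0 0 0 0;.65 0 0 0 0;.65 0 0 0 0'
python3 - <<'E'
from fig import *
import pickle
w=snap('wrist','w16.png');pickle.dump(w,open('w16.pkl','wb'))
s=robot.read_state();print(s['tool_pos'],s['orientation'])
print(fit([w],(.462,-.317),.005),wood(w,(.462,-.317),.005).sum(),fit([w,snap('scene')],(.462,-.317),.005))
E
```

```text
t: 31.88
tool_pos: [0.4586, -0.3208, 0.2821]
orientation: [-2.1, -2.336, 0.004]
force: [-0.7, 0.9, -0.9]
opening: 0.0901
gripper_force: 0.0
t: 32.13
tool_pos: [0.4625, -0.3159, 0.2826]
orientation: [-2.095, -2.34, -0.001]
force: [0.0, 1.2, 0.0]
opening: 0.0709
gripper_force: 0.0
[ 0.46282112 -0.31580468  0.28307968] [2.09465536e+00 2.34133729e+00 4.48137773e-04]
(array([ 466.5, -312.9]), np.float64(0.8773930753564155)) 2154 (array([ 467.5, -313.5]), np.float64(0.5714164390786821))
```

```bash
python3 -m jog '.65 .0023 .0041 .02 0;.65 0 0 .03 0;.65 0 0 .03 0;.65 0 0 .03 0;.65 0 0 .025 0;.65 0 0 .015 0;.65 0 0 .004 0;.65 0 0 0 0;.2 0 0 0 0;.2 0 0 0 0' 15;python3 -m jog '.2 0 0 0 0;.2 0 0 0 0;.2 0 0 0 0;.2 0 0 0 0;.2 0 0 0 0;.2 0 0 0 0'
```

```text
t: 33.07
tool_pos: [0.4672, -0.3144, 0.1309]
orientation: [2.091, 2.341, 0.0]
force: [1.0, -0.1, 0.3]
opening: 0.0515
gripper_force: 0.0
t: 33.57
tool_pos: [0.4663, -0.3141, 0.1295]
orientation: [2.093, 2.342, 0.0]
force: [1.1, 0.9, 4.2]
opening: 0.0281
gripper_force: 15.0
```

```bash
python3 -m jog '.2 0 0 -.01 0;.2 0 0 -.025 0;.2 0 0 -.035 0;.2 0 0 -.035 0;.2 0 0 -.03 0;.2 0 0 -.015 0;.2 .0212 .0139 0 0;.2 .0311 .0189 0 0;.2 .0311 .0189 0 0;.2 .0311 .0189 0 0';python3 -m jog '.2 .0311 .0189 0 0;.2 .0311 .0189 0 0;.2 .0311 .0189 0 0;.2 .0311 .0189 0 0;.2 .0311 .0189 0 0;.2 .0311 .0189 0 0;.2 .0311 .0189 0 0;.2 .0311 .0189 0 0;.2 .0105 .0053 0 0;.2 0 0 0 6.4'; python3 -m jog '.2 0 0 0 0;.2 0 0 0 0;.2 0 0 0 0'
python3 - <<'E'
from fig import *
s=robot.read_state();print(s['tool_pos'],s['orientation'])
t=snap('scene','s17.png'); print(fit([t],(.65,.0085),.026))
E
```

```text
t: 34.4
tool_pos: [0.5233, -0.191, 0.2794]
orientation: [-2.095, -2.341, 0.0]
force: [0.8, -0.6, -0.6]
opening: 0.0276
gripper_force: 15.0
t: 35.23
tool_pos: [0.6499, 0.0865, 0.2786]
orientation: [-2.214, -2.228, 0.0]
force: [-0.2, -1.5, -1.2]
opening: 0.0275
gripper_force: 15.0
t: 35.48
tool_pos: [0.6494, 0.0823, 0.2789]
orientation: [-2.218, -2.224, 0.001]
force: [-0.3, 0.3, -0.6]
opening: 0.0277
gripper_force: 15.0
[0.64942455 0.08230712 0.27888716] [-2.21813059e+00 -2.22449758e+00  7.57993169e-04]
(array([612.6, -29.5]), np.float64(0.5461279461279461))
```

```bash
python3 -m jog '.2 0 .001 .02 0;.2 0 0 .035 0;.2 0 0 .035 0;.2 0 0 .02 0;.2 0 0 .01 0;.2 0 0 .004 0;.2 0 0 .002 0;.2 0 0 0 0;.2 0 0 0 0;.2 0 0 0 0';python3 -m jog '.2 0 0 .001 0;.2 0 0 0 0;.2 0 0 0 0'
```

```text
t: 36.37
tool_pos: [0.6518, 0.0831, 0.155]
orientation: [2.219, 2.221, 0.004]
force: [-0.0, -0.0, -1.0]
opening: 0.0277
gripper_force: 15.0
t: 36.62
tool_pos: [0.6508, 0.0832, 0.1522]
orientation: [2.22, 2.222, 0.001]
force: [-0.0, 0.4, -1.3]
opening: 0.0277
gripper_force: 15.0
```

```bash
python3 -m jog '.2 0 0 .001 0;.2 0 0 0 0;.2 0 0 0 0';python3 -m jog '.2 0 0 .001 0;.2 0 0 0 0;.2 0 0 0 0'
```

```text
t: 36.87
tool_pos: [0.6506, 0.0831, 0.1507]
orientation: [-2.221, -2.222, 0.0]
force: [-1.3, 0.8, 0.3]
opening: 0.0275
gripper_force: 15.0
t: 37.12
tool_pos: [0.6508, 0.0831, 0.1504]
orientation: [2.22, 2.222, 0.0]
force: [-1.8, -0.0, 4.5]
opening: 0.0279
gripper_force: 15.0
```

Contact at 0.1504, as expected. I'll release and check.

```bash
python3 -m jog '.5 0 0 0 0;.5 0 0 0 0;.5 0 0 0 0;.5 0 0 0 0;.7 0 0 -.01 0;.8 0 0 -.03 0;1 0 0 -.04 0;1 0 0 -.04 0;1 0 0 -.03 0;1 0 0 0 0' 10; python3 -m jog '1 -.03 0 0 0;1 -.03 0 0 0;1 -.03 0 0 0;1 -.03 0 0 0;1 -.0345 .0005 0 0;1 0 0 0 0;1 0 0 0 0;1 0 0 0 0'
python3 - <<'E'
from fig import *
import pickle
d=snap('wrist','w18.png');pickle.dump(d,open('w18.pkl','wb'))
print(robot.read_state()['tool_pos'],fit([d],(.650,.083),.026),fit([d],(.650,.0085),.026))
g=d['color'].max(2);m=np.zeros_like(g);m[150:420,285:355]=(g[150:420,285:355]<45)
n,l,st,_=cv2.connectedComponentsWithStats(m)
for r in st[1:]:
    if r[4]>300: print(r, atz(d,r[0]+r[2]/2-.5,r[1]+r[3]-1-r[2]/2,.106))
E
```

```text
t: 37.95
tool_pos: [0.6535, 0.0832, 0.3105]
orientation: [2.214, 2.216, 0.016]
force: [1.7, 0.0, 1.1]
opening: 0.082
gripper_force: 0.0
t: 38.62
tool_pos: [0.6513, -0.0713, 0.3001]
orientation: [-2.221, -2.221, -0.001]
force: [-0.2, 0.5, 0.0]
opening: 0.0929
gripper_force: 0.0
[ 0.65132088 -0.07058616  0.30001321] (array([649.6,  84.8]), np.float64(0.9325529542920847)) (array([650.4,   8.6]), np.float64(0.9090228378884313))
[ 296  216   42   46 1508] [ 0.65041503 -0.07100115  0.106     ]
```

```bash
python3 -m jog '1 0 -.0005 .03 0;1 0 0 .035 0;1 0 0 .035 0;1 0 0 .03 0;1 0 0 .011 0;1 0 0 .003 0;.3 0 0 0 0;.3 0 0 0 0;.3 0 0 0 0;.3 0 0 0 0' 20; python3 -m jog '.3 0 0 0 0;.3 0 0 0 0;.3 0 0 0 0;.3 0 0 0 0;.3 0 0 0 0;.3 0 0 0 0;.3 0 0 0 0;.3 0 0 0 0;.3 0 0 0 0;.3 0 0 0 0' 40;python3 -m jog '.3 0 0 -.004 0;.3 0 0 -.004 0;.3 0 0 -.005 0;.3 0 0 -.0035 0;.3 0 0 0 0;.3 0 0 0 0'
```

```text
t: 39.5
tool_pos: [0.6522, -0.0716, 0.1585]
orientation: [2.218, 2.22, 0.004]
force: [0.4, -0.0, 0.7]
opening: 0.0704
gripper_force: 0.0
t: 40.33
tool_pos: [0.6513, -0.0715, 0.1559]
orientation: [2.22, 2.221, 0.001]
force: [6.0, -0.5, -2.5]
opening: 0.0336
gripper_force: 40.0
t: 40.83
tool_pos: [0.6513, -0.0714, 0.1714]
orientation: [2.22, 2.222, 0.001]
force: [10.6, -0.4, -10.6]
opening: 0.0335
gripper_force: 40.0
```

```bash
python3 -m jog '.3 .004 .0005 0 0;.3 .008 0 0 0;.3 .012 0 0 0;.3 .014 0 0 0;.3 .014 0 0 0;.3 .014 0 0 0;.3 .014 0 0 0;.3 .014 0 0 0;.3 .014 0 0 0;.3 .014 0 0 0'; python3 -m jog '.3 .012 0 0 0;.3 .008 0 0 0;.3 .004 0 0 0;.3 .002 0 0 0;.3 0 0 0 0;.3 0 0 0 0'
```

```text
t: 41.67
tool_pos: [0.6508, 0.0507, 0.1705]
orientation: [-2.221, -2.221, 0.002]
force: [6.1, -2.4, -9.8]
opening: 0.0335
gripper_force: 40.0
t: 42.17
tool_pos: [0.6506, 0.0769, 0.1704]
orientation: [-2.219, -2.222, 0.002]
force: [5.0, 0.9, -9.5]
opening: 0.033
gripper_force: 40.0
```

```bash
python3 -m jog '.3 .0005 0 0 0;.3 0 0 .005 0;.3 0 0 .005 0;.3 0 0 .004 0;.3 0 0 0 0;.3 0 0 0 0'; python3 -m jog '.3 -.003 0 0 0;.3 0 0 0 0'; python3 -m jog '.3 .003 0 0 0;.3 0 0 0 0;.6 0 0 0 0;.6 0 0 0 0;.6 0 0 0 0;.8 0 0 -.02 0;1 0 0 -.035 0;1 0 0 -.035 0;1 0 0 -.03 0;1 0 0 -.03 0'; python3 -m jog '1 0 0 0 0;1 0 0 0 0;1 0 0 0 0'
python3 - <<'E'
from fig import *
import pickle
np.set_printoptions(precision=4,suppress=True)
d=snap('wrist','w19.png');pickle.dump(d,open('w19.pkl','wb'));e=pickle.load(open('w10.pkl','rb'))
print(robot.read_state()['tool_pos'])
for d in(d,e):
    g=d['color'].max(2);m=np.zeros_like(g);m[150:420,285:355]=(g[150:420,285:355]<45)
    n,l,st,_=cv2.connectedComponentsWithStats(m)
    for r in st[1:]:
        if r[4]>300: print(r, atz(d,r[0]+r[2]/2-.5,r[1]+r[3]-1-r[2]/2,.106))
E
```

```text
t: 42.67
tool_pos: [0.6506, 0.077, 0.1575]
orientation: [-2.22, -2.221, 0.002]
force: [0.8, -0.9, -6.8]
opening: 0.0335
gripper_force: 40.0
t: 42.83
tool_pos: [0.6506, 0.0749, 0.1579]
orientation: [-2.219, -2.221, -0.001]
force: [1.0, 5.7, -8.7]
opening: 0.0334
gripper_force: 40.0
t: 43.67
tool_pos: [0.6516, 0.0769, 0.3116]
orientation: [2.219, 2.221, 0.003]
force: [0.8, 0.4, 0.0]
opening: 0.0822
gripper_force: 0.0
t: 43.92
tool_pos: [0.6514, 0.0769, 0.3087]
orientation: [2.22, 2.221, 0.001]
force: [-0.0, -0.1, -0.5]
opening: 0.0927
gripper_force: 0.0
[0.6509 0.077  0.3073]
[ 296  213   40   45 1416] [0.6499 0.0772 0.106 ]
[ 300  205   41   46 1467] [0.6496 0.0777 0.106 ]
```

```bash
python3 -c "
from plant import robot
print(robot.close_job())"
```

```text
the job is handed in; nothing more can be done
None
```

I laid the lid flat on the mat, stood both figures (shelf and tub) in compartments 1 and 2, slid the carriage home with the knob locked, and handed the job in at about 44 s. On the first tip the lid came up off the rim, so I reseated it and tipped it again with the heel resting. I didn't re-check the figures under the hood after the slide home.

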